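# Lay the drying bar and hold the teether box open

## Robot

A 7-joint arm with a two-finger parallel gripper is mounted at the origin on the work surface. World frame = base frame: x ahead of the robot, y to its left, z up, the work surface at z = 0. Lengths are in mm, angles in rad, forces in N, time in s.
With the tool pointing down it reaches from about 425 to 875 mm from the base axis. Payload 8.4 kg.
Tool frame: the origin (TCP) lies at the very end of the fingers, on their centre line; the grasp point (between the pads) lies 19 mm behind it; z points along the fingers, y is the line along which they close (so a half turn about z gives the same grasp; the last joint's range is limited). The gripper opens to 87 mm and grips with 3 to 60 N. Pads are 19 mm wide; open, the fingers measure 117 mm over their backs; the gripper's body (75 mm by 190 mm) begins 51 mm behind the grasp point.
Start: joints at [1.044, 0.333, 0.04, 1.465, -0.013, 1.343, -0.059], TCP at [269.64, -591.403, 222.546] pointing down, gripper open.
Joint ranges: [-2.58, 2.58], [-0.38, 2.09], [-1.3, 1.39], [0.25, 2.4], [-1.5, 4.64], [0.08, 2.09], [-2.65, 2.65]. Speed limits (rad/s): [2.22, 2.22, 2.79, 2.79, 3.14, 3.14, 3.14].

## Interface

Orientations are given as a unit quaternion [w, x, y, z].
In Python, from workcell import ctrl gives the robot as it stands.
- The arm moves only by the tool jog_arm, never from a script. Its argument "motion" is a list of rows, each a list of 3 entries, a list of its own where there are three numbers: the opening, from 0 (shut) to 1 (fully open), then the shift along the tool's x, y, z scaled (see below), then the turn, a rotation vector about the tool's x, y, z scaled (see below). In form: [[grip, [dx, dy, dz], [ax, ay, az]], ...]. A call has 1 to 8 rows; each row is the pose to reach, as a shift and turn from the pose commanded when the call began, along the tool's axes at that moment, turning the shorter way round; what a row does not reach only later rows make up. The controller multiplies each number of a shift by 0.25 m and each number of a turn by pi rad. A row lasts 1/8 s, in which the tool goes at most 62.5 mm and 10.7 degrees, less where a joint would pass 70% of its speed; a pose out of reach is approached as far as the arm can. A call with a number of a shift or a turn outside -1 to 1 is refused whole. A call with a gripper value outside its range is refused whole. The fingers move at their own pace and stop on an object; the grip force is fixed at half the most. Time passes only in rows, so rows that repeat a pose let the fingers close. It gives the time, the measured TCP pose, the force, the opening and the grip force at its end, in the units of the state.
- ctrl.get_state(): the state, without advancing time (a new reading comes with each control period).
- ctrl.get_image(name): name is "side" or "top" or "wrist"; returns a dict with "pixels" (384x512x3 uint8, red, green, blue), "range_z" (384x512 float32, mm along the optical axis (not along the pixel's ray), 0 where there is no reading), "fx", "fy", "cx", "cy" (pixels), "rvec" (rotation vector, rad) and "tvec" (3), from world to camera coordinates, as OpenCV has them; the wrist camera has in their place "hand_eye" (4x4, takes a point from camera to tool coordinates, whose origin is the TCP and whose axes are the flange's). Camera axes: x right, y down, z forward; pixel columns grow to the right and rows downward; lengths in mm; the calibration is good to about 2 mm. A picture is of the moment at which its call begins: read the wrist's pose just before it.
- ctrl.finish_job(): hands the job in; it is judged then, once.
Trained networks look in the newest picture that a camera, given by its name, has taken for a name from the list of things; names that differ only in an ending like _2 or _b are one class to them, and where a whole thing is asked for, a point or a joint stands for the part that bears it (a point fixed in the world has none). Each returns a list of dicts, best first, with "score" (0 to 1); they miss things now and then, are a little off and sometimes report something else, mostly with a low value. They report only what shows in the picture. A call takes as long as a camera call. They do not tell look-alikes from the thing itself.
- ctrl.find_in(target, camera): "at" ([x, y, z] in mm, in world coordinates, good to about 4 mm: the middle of the surface that is visible of it).
- ctrl.cut_out(target, camera): "region" (384x512 bool, what is visible of it).
The state is a dict: "time": time; "q": joint angles; "qd": joint speeds; "tau": joint torques, N m; "ee_pos": TCP position; "ee_rot": TCP orientation; "contact_force": force on the tool from outside, world axes, zero at the start; "torque": the same for the moment, N m; "gripper_width": opening from 0.0 (shut) to 1.0 (fully open); "grasp_force": force on a finger pad.
Only numpy, scipy, OpenCV 4.12 (cv2) and the standard library are available. Lean on these libraries where they do the work, as an engineer would, in place of code of your own. Each camera call takes 0.05 s, during which the arm holds its last target. There are 200 camera calls.

## Task

Get things ready for hanging up the wet teethers: lay the loose wooden bar across the drying rack so that it rests level in both forks, roughly centred, and let go of it. Then lift the lid of the teether box with the gripper to an opening angle of 50 degrees (within about 5) and finish while still holding it there, motionless, because it falls shut by itself. Leave everything else on the changing table where it stands.

Things in the scene. Friction and masses are not known exactly. Their poses are not given: they have to be found in the camera images.
- bar: loose plain wooden bar, 220 mm long, 18 x 18 mm section, about 45 g, lying on the surface at the start; origin in the middle of its underside, x along its length
- bar_center (a point): the very middle of the bar, 9 mm above its underside
- rack: fixed wooden drying rack: foot 70 x 180 x 12 mm with two forked posts 140 mm apart (70 mm either side of the middle along its y), each 22 mm thick along y and 42 mm wide. Each fork is a slot running along y, 26 mm wide, floor 100 mm above the surface, straight sides to 115 mm, then prongs flaring outwards to 134 mm high (mouth about 46 mm). The space between the posts (118 mm) is open. Origin under its centre, z up. It may stand on the robot's left or right
- rack_seat (a point): where the bar's middle lies when the bar rests in both forks: midway between the posts, 109 mm above the surface; its axes are those of the rack, the bar lies along y
- box: fixed white plastic teether box, 160 (x) x 180 (y) x 100 mm high, two teether rings inside, closed with a wooden lid; origin under its centre, x points away from the lid's hinge to the side where the lid opens (roughly away from the robot), y along the hinge. It stands on the other side from the rack
- box_hinge (a point): point in the middle of the lid's hinge axis, on the upper edge of the box on the robot's side, 82 mm from the box's middle along -x, 100 mm above the surface; its axes are those of the box
- lid (a joint): opening angle of the lid, rad: 0 closed and level, growing as the edge opposite the hinge rises and swings back towards the robot; stop at 1.4. The lid (164 x 184 x 8 mm, about 0.25 kg, top 109 mm above the surface when closed) swings almost freely and falls shut from any angle
- lid_tab (a point): the centre of the lid's wooden tab, the only thing standing on the lid: a block 24 mm wide along the hinge's direction (y), 14 mm thick (x), 36 mm high (z), so this point is 18 mm above the lid's upper face; 145 mm from the hinge along the lid and 27 mm off the hinge axis normal to the lid. Turns with the lid: x away from the hinge along the lid, y along the hinge, z out of the lid
- jar: closed white ceramic jar with knob, 72 mm across, 88 mm high, standing on a fixed white plastic turntable (200 mm across, 22 mm high) beyond the work; bystander; origin under its centre
- nail_file: steel nail file 120 x 14 x 5 mm lying on a fixed white plastic turntable (200 mm across, 22 mm high) beyond the work; bystander; origin under its middle
- teether: red silicone teether ring, 64 mm across, 14 mm high, lying on a fixed white plastic turntable (200 mm across, 22 mm high) beyond the work; bystander; origin under its centre
- cream_tin: small closed cream jar, 56 mm across, 45 mm high, on the surface at the left; bystander; origin under its centre
- milk_bottle: clear feeding bottle, 58 mm across, 130 mm high, standing beyond, on the left; bystander; origin under its centre
- lotion: white lotion bottle, 56 mm across, 120 mm high, standing beyond, on the right; bystander; origin under its centre
- rattle: wooden dumbbell rattle, 98 mm long, discs 40 mm across, lying on the surface at the right; bystander; origin under its middle, axis along its x
Things that resemble listed ones, but are neither listed nor needed, are in the scene too. There is more than one size of the bar; the one meant has the size given above.

How it is judged:
By the outcome, as a careful person would: the job done as asked, in the order asked, and still so for the second after the job is handed in, while the arm keeps its last pose, push and grip.
It also fails if it takes over 62 s, if anything falls off the work surface, if the arm or the gripper's body presses on something with over 40 N, if the wrist force passes 120 N, or if a joint passes its speed limit or range.

## Working session

There is one attempt and no reset: what is moved stays moved. The work goes in short steps, Python scripts to look and compute and a tool call to move; the robot and the scene stay as the last step left them, time stands still between calls to the robot, and variables do not carry over. Pictures are saved under pics/ and viewed, at most 10 in all, crops included, and the job is handed in when it is done.

Besides the shell and the picture viewer there is one more tool, called after "Emit:" by a JSON object that holds its "method" and its "body". jog_arm: Moves the arm, as the interface text tells. Shifts and turns lie within -1 to 1; 1 stands for 0.25 m of shift or pi rad of turn. Its arguments: {"type":"object","properties":{"motion":{"type":"array"}},"required":["motion"]}

```bash
mkdir -p pics; cat > h.py <<'E'
import numpy as np, cv2
from scipy.spatial.transform import Rotation as R
from workcell import ctrl
def cam(n):
    s=ctrl.get_state(); im=ctrl.get_image(n)
    if 'hand_eye' in im:
        w,x,y,z=s['ee_rot']; T=np.eye(4); T[:3,:3]=R.from_quat([x,y,z,w]).as_matrix(); T[:3,3]=s['ee_pos']
        im['T']=T@np.array(im['hand_eye'])
    else:
        A=np.eye(4); A[:3,:3]=R.from_rotvec(np.ravel(im['rvec'])).as_matrix(); A[:3,3]=np.ravel(im['tvec']); im['T']=np.linalg.inv(A)
    return im
def cloud(im):
    z=im['range_z'].astype(float); v,u=np.mgrid[:384,:512]
    P=np.stack([(u-im['cx'])/im['fx']*z,(v-im['cy'])/im['fy']*z,z],-1)
    W=P@im['T'][:3,:3].T+im['T'][:3,3]; W[z==0]=np.nan
    return W
def save(im,n): cv2.imwrite('pics/'+n,im['pixels'][:,:,::-1])
E
python3 - <<'E'
from h import *
a=cam('top'); b=cam('side')
out=np.hstack([a['pixels'],b['pixels']])
cv2.imwrite('pics/a.png',cv2.resize(a['pixels'],(800,600))[:,:,::-1]); save(b,'b.png')
np.savez('top.npz',W=cloud(a),px=a['pixels']); np.savez('side.npz',W=cloud(b),px=b['pixels'])
for c in ('top','side'):
    for t in ('bar','rack','box','lid_tab','lid','jar','cream_tin','rattle','lotion','milk_bottle','nail_file','teether'):
        try: print(c,t,[(np.round(d['at']).tolist(),round(d['score'],2)) for d in ctrl.find_in(t,c)][:5])
        except Exception as e: print(c,t,e)
s=ctrl.get_state(); print(s)
E
```

```text
top bar [([222.0, -291.0, 26.0], 0.93), ([485.0, 16.0, 18.0], 0.62), ([189.0, 297.0, 14.0], 0.5)]
top rack [([484.0, -302.0, 10.0], 0.77), ([455.0, 275.0, 110.0], 0.29), ([704.0, -238.0, 78.0], 0.19)]
top box [([460.0, 277.0, 110.0], 0.84)]
top lid_tab [([460.0, 283.0, 104.0], 0.73)]
top lid [([457.0, 285.0, 107.0], 0.79), ([502.0, -483.0, 27.0], 0.23)]
top jar [([775.0, 30.0, 92.0], 0.86)]
top cream_tin [([460.0, 482.0, 47.0], 0.59)]
top rattle [([504.0, -486.0, 28.0], 0.82)]
top lotion [([704.0, -238.0, 78.0], 0.84)]
top milk_bottle [([696.0, 222.0, 86.0], 0.78)]
top nail_file [([711.0, -1.0, 24.0], 0.66), ([751.0, -70.0, 35.0], 0.49)]
top teether [([752.0, -71.0, 35.0], 0.7)]
side bar [([195.0, 304.0, 12.0], 0.88), ([484.0, 20.0, 15.0], 0.73), ([206.0, -247.0, 24.0], 0.67), ([487.0, -290.0, 35.0], 0.55)]
side rack [([486.0, -291.0, 33.0], 0.74), ([710.0, 7.0, 24.0], 0.73)]
side box [([709.0, 8.0, 24.0], 0.74), ([433.0, 303.0, 109.0], 0.63)]
side lid_tab [([459.0, 297.0, 112.0], 0.95)]
side lid [([457.0, 298.0, 106.0], 0.68), ([486.0, 19.0, 16.0], 0.68)]
side jar [([777.0, 42.0, 74
[... 411 characters left out ...]
 0.33317562,  0.03988485,  1.465392  , -0.0134425 ,
        1.34328787, -0.05849163]), 'qd': array([ 7.74770834e-04, -8.21113861e-05, -9.49379284e-04,  2.39618621e-04,
        1.90876705e-03, -1.96019931e-03, -6.30840202e-05]), 'tau': array([ 2.34264699e-04, -6.56109309e+01,  1.33299429e+00, -4.04054153e+01,
       -6.00273279e-02,  3.50257347e-02,  6.43540432e-06]), 'ee_pos': array([ 269.65743744, -591.40384351,  222.56535571]), 'ee_rot': array([-6.11511063e-06,  9.77214393e-01,  2.12254631e-01,  2.68540801e-05]), 'contact_force': array([-0.89389481,  0.19205412,  0.1707078 ]), 'torque': array([ 0.03812342, -0.03149869, -0.04128786]), 'grasp_force': 0.0, 'gripper_width': 0.9979446444135073}
```

View pics/a.png

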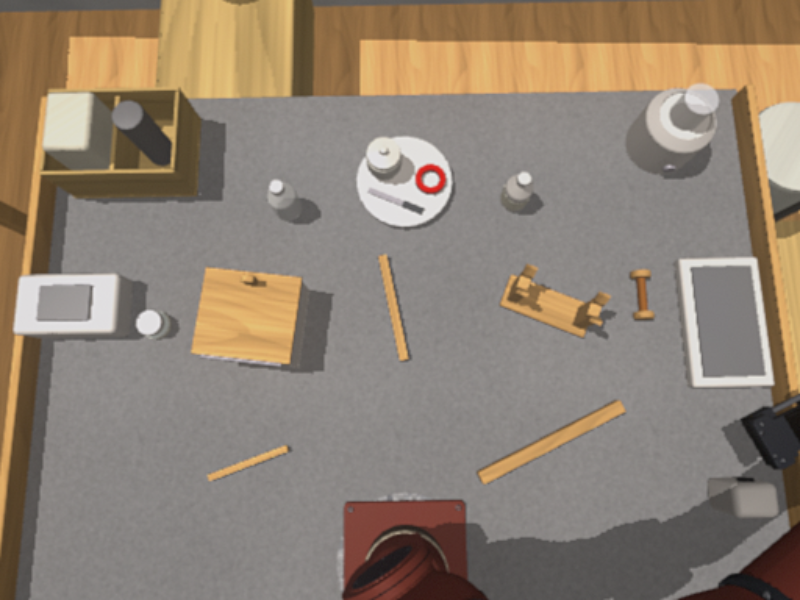

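View pics/b.png

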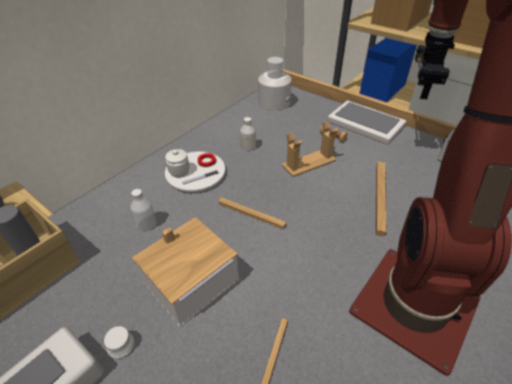

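The top picture (800x600) shows three bars: one at (394,307) between rack and box, a thin short one at (248,463), and a thick long one at (551,442). The rack is at (553,300) and the box with its tab at (250,278). The side view agrees. Next I measure the sizes.

```bash
python3 - <<'E'
from h import *
d=np.load('top.npz'); W=d['W']
H=W[...,2]
def rect(mask,name):
    P=W[mask][:,:2]; (c,s,a)=cv2.minAreaRect(P.astype(np.float32)); print(name,np.round(c,1),np.round(s,1),round(a,1),'z med',np.round(np.nanmedian(W[mask][:,2]),1),mask.sum())
def win(u,v,r,lo,hi):
    m=np.zeros(H.shape,bool); u,v=int(u*.64),int(v*.64); r=int(r*.64); m[v-r:v+r,u-r:u+r]=1
    return m&(H>lo)&(H<hi)
rect(win(394,307,60,10,40),'mid'); rect(win(248,463,50,6,40),'short'); rect(win(551,442,80,12,50),'long')
rect(win(250,315,65,102,116),'lid'); rect(win(250,278,16,118,170),'tab')
rect(win(553,300,58,6,25),'rackfoot'); 
for u,v in((526,283),(600,308)): rect(win(u,v,28,90,150),'post'); rect(win(u,v,28,60,150),'post60')
print('table z',np.nanmedian(W[180:260,300:310,2]))
a=cv2.resize(d['px'][140:260,220:400],(720,480),interpolation=cv2.INTER_CUBIC); cv2.imwrite('pics/c.png',a[:,:,::-1])
E
```

```text
mid [490.4  13.7] [219.6  18. ] 10.7 z med 17.5 393
short [195.5 296.9] [187.6 115. ] 76.2 z med 12.8 253
long [ 220.6 -288.1] [ 26.3 312.1] 24.9 z med 25.0 959
lid [461.3 284.8] [185.1 170.4] 83.0 z med 108.6 3562
tab [525.2 276.5] [23.3 14. ] 82.5 z med 142.9 60
rackfoot [ 505.7 -311.1] [200.1 218.5] 74.7 z med 11.4 957
post [ 515.1 -233.9] [22.  59.7] 67.3 z med 116.1 170
post60 [ 515.1 -233.9] [22.  59.7] 67.3 z med 105.7 200
post [ 460.6 -362.6] [22.3 59. ] 66.3 z med 115.7 186
post60 [ 460.7 -362.5] [22.4 59. ] 66.3 z med 102.5 236
table z -0.29781246695256414
```

View pics/c.png

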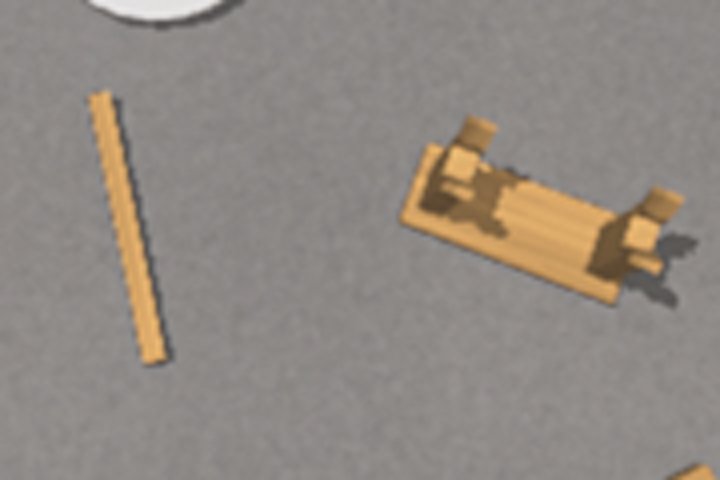

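The bar at (394,307) measures 219.6 x 18 mm with its top at 17.5 mm, so it is the one meant. The long bar is 312 x 26 mm, and the short one is thinner (top at about 13 mm). The crop shows it at (127,225), plain, with the rack at (545,215). It lies at about (490, 14), yaw +10.7°. The rack posts are at (515,-234) and (461,-363), 139.8 mm apart, so the bar has to lie at 67°. Moving above the bar.

Emit:
{"method": "jog_arm", "body": {"motion": [[1,[0.9,-0.92,0],[0,0,0.04]],[1,[0.9,-0.92,0],[0,0,0.04]],[1,[0.9,-0.92,0],[0,0,0.04]],[1,[0.9,-0.92,0],[0,0,0.04]],[1,[0.9,-0.92,0],[0,0,0.04]],[1,[0.9,-0.92,0],[0,0,0.04]]]}}

```text
time: 2.05
ee_pos: [380.8, -284.7, 223.1]
ee_rot: [0.0, 0.988, 0.154, 0.001]
contact_force: [0.4, -0.3, 0.9]
gripper_width: 0.997
grasp_force: 0.0
```

```bash
cat >> h.py <<'E'
def pose():
    s=ctrl.get_state(); w,x,y,z=s['ee_rot']; return np.array(s['ee_pos']),R.from_quat([x,y,z,w]),s
def down(yaw):  # tool x along yaw deg, z down
    c,s_=np.cos(np.radians(yaw)),np.sin(np.radians(yaw))
    return R.from_matrix(np.array([[c,s_,0],[s_,-c,0],[0,0,-1]]))
def go(p,r,base=None):
    P,Q,s=pose() if base is None else (*base,None)
    print('shift',np.round(Q.inv().apply(np.array(p)-P)/250,3).tolist(),'turn',np.round((Q.inv()*r).as_rotvec()/np.pi,4).tolist())
def st():
    P,Q,s=pose(); M=Q.as_matrix()
    print('t',round(s['time'],2),'p',np.round(P,1),'yaw',round(np.degrees(np.arctan2(M[1,0],M[0,0])),1),'z',np.round(M[:,2],3),'q',np.round(s['q'],3).tolist(),'F',np.round(s['contact_force'],1),'w',round(s['gripper_width'],3),'g',round(s['grasp_force'],1))
E
python3 - <<'E'
from h import *
st(); go([490,14,150],down(10.7))
E
```

```text
t 2.05 p [ 380.8 -284.7  223.1] yaw 17.7 z [ 0.001 -0.    -1.   ] q [0.721, -0.014, -0.17, 1.865, -0.003, 1.289, -0.71] F [ 0.4 -0.3  0.9] w 0.997 g 0.0
shift [0.779, -1.006, 0.293] turn [0.0001, -0.0003, 0.0388]
```

Emit:
{"method": "jog_arm", "body": {"motion": [[1,[0.779,-1,0],[0,0,0.0388]],[1,[0.779,-1,0],[0,0,0.0388]],[1,[0.779,-1,0.1],[0,0,0.0388]],[1,[0.779,-1,0.29],[0,0,0.0388]],[1,[0.779,-1,0.29],[0,0,0.0388]],[1,[0.779,-1,0.29],[0,0,0.0388]],[1,[0.779,-1,0.29],[0,0,0.0388]]]}}

```text
time: 2.92
ee_pos: [490.4, 8.4, 149.4]
ee_rot: [-0.0, 0.996, 0.091, -0.001]
contact_force: [0.4, -0.4, -0.5]
gripper_width: 0.999
grasp_force: 0.0
```

```bash
python3 - <<'E'
from h import *
st(); im=cam('wrist'); W=cloud(im); save(im,'d.png'); H=W[...,2]
m=(H>10)&(H<30); P=W[m][:,:2]; k=np.hypot(P[:,0]-490,P[:,1]-14)<130; P=P[k]
print(len(P),cv2.minAreaRect(P.astype(np.float32)),np.median(W[m][k][:,2]),'table',np.nanmedian(H[H<9]))
print([(np.round(d['at']).tolist(),round(d['score'],2)) for d in ctrl.find_in('bar','wrist')])
E
```

```text
t 2.92 p [490.4   8.4 149.4] yaw 10.4 z [-0.001  0.001 -1.   ] q [0.386, 0.099, -0.517, 1.915, 0.053, 1.143, -1.539] F [ 0.4 -0.4 -0.5] w 0.999 g 0.0
4233 ((498.9731140136719, 17.832435607910156), (202.5270538330078, 18.040813446044922), 10.73216724395752) 18.836551056848805 table 0.9542129103221555
[([511.0, 20.0, 16.0], 0.81)]
```

View pics/d.png

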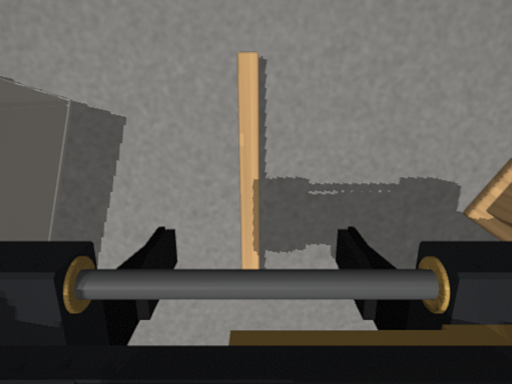

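The picture shows the bar running from (248,52) down into the gripper at (250,270), between the fingers and parallel to them. The box is at left and the rack foot at right. Correcting sideways and descending.

```bash
python3 - <<'E'
from h import *
go([490.4,15.7,4],down(10.7))
E
```

```text
shift [0.006, -0.037, 0.586] turn [0.0001, -0.0, -0.0025]
```

Emit:
{"method": "jog_arm", "body": {"motion": [[1,[0.006,-0.037,0.2],[0,0,-0.0025]],[1,[0.006,-0.037,0.4],[0,0,-0.0025]],[1,[0.006,-0.037,0.52],[0,0,-0.0025]],[1,[0.006,-0.037,0.57],[0,0,-0.0025]],[1,[0.006,-0.037,0.584],[0,0,-0.0025]],[1,[0.006,-0.037,0.584],[0,0,-0.0025]]]}}

```text
time: 3.78
ee_pos: [491.3, 16.8, 5.2]
ee_rot: [0.0, 0.996, 0.094, 0.001]
contact_force: [-0.3, -1.1, 0.5]
gripper_width: 1.0
grasp_force: 0.0
```

Emit:
{"method": "jog_arm", "body": {"motion": [[0,[0,0,0],[0,0,0]],[0,[0,0,0],[0,0,0]],[0,[0,0,0],[0,0,0]],[0,[0,0,0],[0,0,0]],[0,[0,0,0],[0,0,0]],[0,[0,0,0],[0,0,0]],[0,[0,0,0],[0,0,0]]]}}

```text
time: 4.65
ee_pos: [490.3, 17.2, 4.1]
ee_rot: [-0.0, 0.996, 0.094, -0.0]
contact_force: [-0.4, -0.3, -1.2]
gripper_width: 0.285
grasp_force: 0.0
```

```bash
python3 - <<'E'
from h import *
st(); go([490.4,15.7,220],down(10.7))
E
```

```text
t 4.65 p [490.3  17.2   4.1] yaw 10.8 z [-0.  0. -1.] q [0.328, 0.295, -0.504, 2.046, 0.189, 0.844, -1.666] F [-0.4 -0.3 -1.2] w 0.285 g 0.0
shift [-0.001, 0.006, -0.864] turn [-0.0, 0.0, 0.0004]
```

Still closing; a few more rows.

Emit:
{"method": "jog_arm", "body": {"motion": [[0,[0,0,0],[0,0,0]],[0,[0,0,0],[0,0,0]],[0,[0,0,0],[0,0,0]],[0,[0,0,0],[0,0,0]],[0,[0,0,0],[0,0,0]]]}}

```text
time: 5.28
ee_pos: [490.3, 17.2, 4.1]
ee_rot: [-0.0, 0.996, 0.094, -0.0]
contact_force: [-0.7, -1.1, -0.9]
gripper_width: 0.201
grasp_force: 30.0
```

Emit:
{"method": "jog_arm", "body": {"motion": [[0,[0,0,-0.04],[0,0,0]],[0,[0,0,-0.14],[0,0,0]],[0,[0,0,-0.3],[0,0,0]],[0,[0,0,-0.5],[0,0,0]],[0,[0,0,-0.7],[0,0,0]],[0,[0,0,-0.85],[0,0,0]],[0,[0,0,-0.85],[0,0,0]]]}}

```text
time: 6.15
ee_pos: [492.0, 17.5, 220.3]
ee_rot: [0.001, 0.996, 0.094, 0.003]
contact_force: [-0.2, -0.9, -0.2]
gripper_width: 0.204
grasp_force: 30.0
```

```bash
python3 - <<'E'
from h import *
st(); im=cam('wrist'); W=cloud(im); save(im,'e.png')
P,Q,_=pose(); T=Q.inv().apply((W-P).reshape(-1,3)).reshape(W.shape)
m=(np.abs(T[...,1])<16)&(T[...,2]<12)&(T[...,2]>-25)&(np.abs(T[...,0])<140)
B=T[m]; print(len(B),np.nanmin(B,0),np.nanmax(B,0))
k=B[:,0]>35; print(np.polyfit(B[k,0],B[k,2],1),np.polyfit(B[k,0],B[k,1],1))
go([471,-220,220],down(67)); go([487.9,-298.2,220],down(67))
E
```

```text
t 6.15 p [492.   17.5 220.3] yaw 10.8 z [ 0.006 -0.    -1.   ] q [0.397, 0.038, -0.531, 1.822, 0.022, 1.28, -1.523] F [-0.2 -0.9 -0.2] w 0.204 g 30.0
11653 [-43.85021134 -15.99272363 -24.99548409] [111.17633427  15.96678646  -3.0763721 ]
[-1.96091330e-03 -1.69515772e+01] [ 0.0008043  -0.33255622]
shift [-0.256, 0.918, -0.007] turn [0.0007, -0.0007, -0.3123]
shift [-0.248, 1.238, -0.007] turn [0.0007, -0.0007, -0.3123]
```

Emit:
{"method": "jog_arm", "body": {"motion": [[0,[-0.256,0.918,0],[0,0,-0.312]],[0,[-0.256,0.918,0],[0,0,-0.312]],[0,[-0.256,0.918,0],[0,0,-0.312]],[0,[-0.256,0.918,0],[0,0,-0.312]],[0,[-0.256,0.918,0],[0,0,-0.312]],[0,[-0.256,0.918,0],[0,0,-0.312]],[0,[-0.256,0.918,0],[0,0,-0.312]]]}}

```text
time: 7.08
ee_pos: [469.7, -220.0, 215.4]
ee_rot: [-0.001, 0.834, 0.551, -0.0]
contact_force: [-0.6, 0.1, -0.5]
gripper_width: 0.206
grasp_force: 30.0
```

```bash
python3 - <<'E'
from h import *
st(); im=cam('wrist'); W=cloud(im); save(im,'f.png'); H=W[...,2]
np.savez('w1.npz',W=W,px=im['pixels'])
go([487.9,-298.2,220],down(67))
for x,y in((515,-234),(461,-362)):
    m=(np.hypot(W[...,0]-x,W[...,1]-y)<45)&(H>90)&(H<150)
    print(m.sum())
    if m.sum()>20: print(cv2.minAreaRect(W[m][:,:2].astype(np.float32)))
E
```

```text
t 7.08 p [ 469.7 -220.   215.4] yaw 66.9 z [-0.002  0.001 -1.   ] q [0.67, 0.092, -0.336, 1.775, 0.031, 1.282, -0.077] F [-0.6  0.1 -0.5] w 0.206 g 30.0
shift [-0.26, 0.19, -0.018] turn [-0.0005, -0.0001, -0.0012]
2244
((515.6588134765625, -231.98770141601562), (22.745006561279297, 59.82560348510742), 67.23783874511719)
105
((444.02764892578125, -344.2872009277344), (8.103042602539062, 14.348328590393066), 39.13129806518555)
```

View pics/f.png

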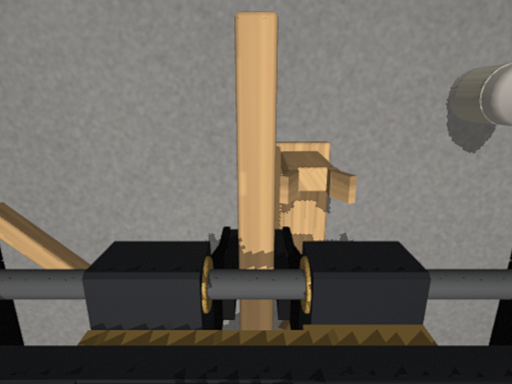

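The picture shows the held bar along column 256 and the left post with its flared prong at (313,180), at about the planned spot. Its wrist estimate is (515.7,-232), yaw 67.2°. Moving over the seat and lowering to just above the slot.

Emit:
{"method": "jog_arm", "body": {"motion": [[0,[-0.258,0.19,0],[0,0,0]],[0,[-0.258,0.19,0],[0,0,0]],[0,[-0.258,0.19,0],[0,0,0]],[0,[-0.258,0.19,0.1],[0,0,0]],[0,[-0.258,0.19,0.2],[0,0,0]],[0,[-0.258,0.19,0.25],[0,0,0]],[0,[-0.258,0.19,0.25],[0,0,0]]]}}

```text
time: 8.0
ee_pos: [488.5, -297.0, 153.6]
ee_rot: [-0.001, 0.834, 0.552, -0.0]
contact_force: [0.2, -0.4, -0.3]
gripper_width: 0.202
grasp_force: 30.0
```

```bash
python3 - <<'E'
from h import *
st(); im=cam('wrist'); W=cloud(im); save(im,'g.png'); H=W[...,2]
go([488,-297.8,104],down(67))
P,Q,_=pose(); T=Q.inv().apply((W-P).reshape(-1,3)).reshape(W.shape)
m=(T[...,0]>50)&(T[...,0]<95)&(H>85)&(H<138)&(np.abs(T[...,1])<45)
print(m.sum()); B=T[m]; print(cv2.minAreaRect(B[:,:2].astype(np.float32)))
E
```

```text
t 8.0 p [ 488.5 -297.   153.6] yaw 67.0 z [-0.001  0.001 -1.   ] q [0.714, 0.241, -0.284, 1.735, 0.072, 1.178, 0.008] F [ 0.2 -0.4 -0.3] w 0.202 g 30.0
shift [-0.003, -0.003, 0.202] turn [0.0, -0.0001, -0.0002]
2724
((70.5082015991211, -0.9720115661621094), (59.84072494506836, 22.021663665771484), 89.67316436767578)
```

View pics/g.png

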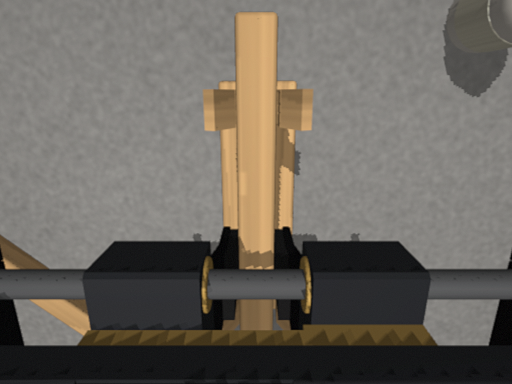

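The fork prongs sit symmetrically on either side of the bar at (220,110) and (297,110), with the post at tool (70.5,-1) mm. Lowering in.

Emit:
{"method": "jog_arm", "body": {"motion": [[0,[-0.002,-0.003,0.06],[0,0,0]],[0,[-0.002,-0.003,0.12],[0,0,0]],[0,[-0.002,-0.003,0.16],[0,0,0]],[0,[-0.002,-0.003,0.18],[0,0,0]],[0,[-0.002,-0.003,0.19],[0,0,0]],[0,[-0.002,-0.003,0.19],[0,0,0]]]}}

```text
time: 8.8
ee_pos: [488.0, -298.4, 106.7]
ee_rot: [0.0, 0.834, 0.551, 0.0]
contact_force: [-0.5, -0.5, -0.4]
gripper_width: 0.203
grasp_force: 30.0
```

```bash
python3 -c "
from h import *
st()"
```

```text
t 8.8 p [ 488.  -298.4  106.7] yaw 66.9 z [ 0. -0. -1.] q [0.712, 0.283, -0.281, 1.785, 0.088, 1.085, -0.002] F [-0.5 -0.5 -0.4] w 0.203 g 30.0
```

Stepping down the last few millimetres to touch.

Emit:
{"method": "jog_arm", "body": {"motion": [[0,[0,0,0.004],[0,0,0]],[0,[0,0,0.008],[0,0,0]],[0,[0,0,0.008],[0,0,0]]]}}

```text
time: 9.18
ee_pos: [487.9, -298.3, 104.6]
ee_rot: [0.0, 0.834, 0.551, 0.0]
contact_force: [-0.5, -0.1, -0.5]
gripper_width: 0.201
grasp_force: 30.0
```

```bash
python3 -c "
from h import *
st()"
```

```text
t 9.18 p [ 487.9 -298.3  104.6] yaw 66.9 z [ 0. -0. -1.] q [0.712, 0.285, -0.281, 1.788, 0.088, 1.081, -0.003] F [-0.5 -0.1 -0.5] w 0.201 g 30.0
```

Emit:
{"method": "jog_arm", "body": {"motion": [[0,[0,0,0.003],[0,0,0]],[0,[0,0,0.003],[0,0,0]]]}}

```text
time: 9.43
ee_pos: [488.0, -298.4, 104.1]
ee_rot: [0.0, 0.834, 0.551, 0.0]
contact_force: [-1.0, 1.1, 2.3]
gripper_width: 0.204
grasp_force: 30.0
```

Emit:
{"method": "jog_arm", "body": {"motion": [[0.35,[0,0,0],[0,0,0]],[0.35,[0,0,0],[0,0,0]],[0.5,[0,0,0],[0,0,0]],[0.5,[0,0,0],[0,0,0]],[0.5,[0,0,0],[0,0,0]]]}}

```text
time: 10.05
ee_pos: [487.9, -298.3, 103.8]
ee_rot: [-0.0, 0.834, 0.551, 0.0]
contact_force: [0.5, 0.5, -0.2]
gripper_width: 0.49
grasp_force: 0.0
```

Emit:
{"method": "jog_arm", "body": {"motion": [[0.5,[0,0,-0.05],[0,0,0]],[0.5,[0,0,-0.15],[0,0,0]],[0.5,[0,0,-0.35],[0,0,0]],[0.5,[0,0,-0.55],[0,0,0]],[0.5,[0,0,-0.6],[0,0,0]],[0.5,[0,0,-0.6],[0,0,0]]]}}

```text
time: 10.8
ee_pos: [488.2, -298.5, 254.8]
ee_rot: [0.001, 0.834, 0.551, 0.0]
contact_force: [0.1, 0.4, -0.1]
gripper_width: 0.502
grasp_force: 0.0
```

```bash
python3 - <<'E'
from h import *
st(); im=cam('wrist'); W=cloud(im); save(im,'i.png'); H=W[...,2]
P,Q,_=pose(); T=Q.inv().apply((W-P).reshape(-1,3)).reshape(W.shape)
m=(T[...,0]>20)&(H>112)&(H<126)&(np.abs(T[...,1])<9); B=W[m]; t=T[m]
print(m.sum(),'end x',t[:,0].max(),'mid y',np.median(t[:,1]))
k=(t[:,0]>85)|(t[:,0]<55); print('slope z',np.polyfit(t[k,0],B[k,2],1))
E
```

```text
t 10.8 p [ 488.2 -298.5  254.8] yaw 66.9 z [ 0.002 -0.001 -1.   ] q [0.72, 0.176, -0.284, 1.6, 0.05, 1.371, 0.028] F [ 0.1  0.4 -0.1] w 0.502 g 0.0
2029 end x 111.15497888252251 mid y -0.7005840001454859
slope z [-1.68046152e-03  1.18917981e+02]
```

View pics/i.png

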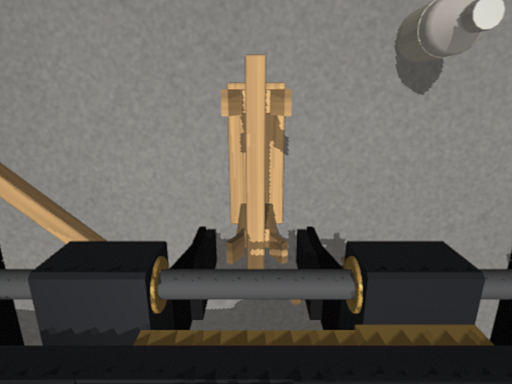

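The bar lies in both forks: the upper fork is at (256,105), the lower at (257,245), and the bar end at (256,58). It is level (top at 119 mm, slope 0.1°) and centred within about 1 mm. Now I fit a kinematic model from the recorded states to choose a tilt for the lid.

```bash
cat > kin.py <<'E'
from h import *
from scipy.optimize import least_squares
import itertools
D=[([1.0438,.33318,.03988,1.46539,-.01344,1.34329,-.05849],[269.66,-591.4,222.57],24.5),
([0.721,-0.014,-0.17,1.865,-0.003,1.289,-0.71],[380.8,-284.7,223.1],17.7),
([0.386,0.099,-0.517,1.915,0.053,1.143,-1.539],[490.4,8.4,149.4],10.4),
([0.328,0.295,-0.504,2.046,0.189,0.844,-1.666],[490.3,17.2,4.1],10.8),
([0.397,0.038,-0.531,1.822,0.022,1.28,-1.523],[492,17.5,220.3],10.8),
([0.67,0.092,-0.336,1.775,0.031,1.282,-0.077],[469.7,-220,215.4],66.9),
([0.714,0.241,-0.284,1.735,0.072,1.178,0.008],[488.5,-297,153.6],67.0),
([0.712,0.285,-0.281,1.788,0.088,1.081,-0.003],[487.9,-298.3,104.6],66.9),
([0.72,0.176,-0.284,1.6,0.05,1.371,0.028],[488.2,-298.5,254.8],66.9)]
lo=np.array([-2.58,-.38,-1.3,.25,-1.5,.08,-2.65]);hi=np.array([2.58,2.09,1.39,2.4,4.64,2.09,2.65])
def fk(q,p,s):
    o1,o3,o5,o7,h,a,b,c,e,f,g=p
    z=lambda t:R.from_euler('z',t); y=lambda t:R.from_euler('y',t)
    P=np.array([0,0,h]); r=z(s[0]*q[0]+o1); P=P+r.apply([g,0,0]); r=r*y(q[1]); r=r*z(s[1]*q[2]+o3)
    P=P+r.apply([e,0,a]); r=r*y(q[3]); P=P+r.apply([-e,0,0]); r=r*z(s[2]*q[4]+o5); P=P+r.apply([0,0,b]); r=r*y(q[5]); P=P+r.apply([f,0,0]); r=r*z(s[3]*q[6]+o7)
    return P+r.apply([0,0,c]),r
def res(p,s):
    out=[]
    for q,x,yw in D:
        P,r=fk(q,p,s); out+=list((P-x)/1000)+list((down(yw).inv()*r).as_rotvec()*.5)
    return np.array(out+list(.0001*np.array(p[8:])/100))
E
python3 - <<'E'
from kin import *
best=[]
for s in itertools.product((1,-1),repeat=4):
  for o1 in (0,-np.pi/2,np.pi/2,np.pi):
    for o7 in (0,np.pi/2,np.pi,-np.pi/2):
      try: f=least_squares(res,[o1,0,0,o7,300,450,450,300,0,0,0],args=(s,),x_scale=[1]*4+[100]*7,max_nfev=25)
      except Exception: continue
      best.append((f.cost,s,f.x))
best.sort(key=lambda t:t[0])
for b in best[:3]: print(b[0],b[1],np.round(b[2],3))
import pickle; pickle.dump(best[0],open('k.pkl','wb'))
E
```

```text
5.423758831308868e-05 (-1, -1, -1, -1) [-6.00000e-02 -1.60000e-02  3.00000e-03 -4.78800e+00 -3.68438e+02
  4.92545e+02  5.13995e+02 -2.48156e+02 -8.58000e+00  1.44020e+01
  1.06420e+01]
5.4237588313556504e-05 (-1, -1, -1, -1) [ 6.22300e+00 -1.60000e-02  3.00000e-03  7.77800e+00 -3.68438e+02
  4.92545e+02  5.13995e+02 -2.48156e+02 -8.58000e+00  1.44020e+01
  1.06420e+01]
5.423758834233467e-05 (-1, -1, -1, -1) [ 6.22300e+00 -1.60000e-02  3.00000e-03  1.49500e+00 -3.68441e+02
  4.92545e+02  5.13995e+02 -2.48158e+02 -8.58000e+00  1.44020e+01
  1.06420e+01]
```

```bash
cat >> kin.py <<'E'
import pickle
hc,bx=np.array([380.,295.,100.]),-7.2
def lidpose(th,tilt,yaw,back=10,up=0,hinge=None,bxa=None):
    H=hc if hinge is None else hinge; B=bx if bxa is None else bxa
    ex=np.array([np.cos(np.radians(B)),np.sin(np.radians(B)),0]); ez=np.array([0,0,1.]); ey=np.cross(ez,ex)
    t=np.radians(th); X=ex*np.cos(t)+ez*np.sin(t); Z=-ex*np.sin(t)+ez*np.cos(t)
    tab=H+145*X+27*Z
    r=R.from_rotvec(-np.radians(tilt)*ey)*down(yaw)
    return tab+(back-up)*r.as_matrix()[:,2],r
def ik(P,r,p,s,q0):
    f=lambda q:np.r_[(fk(q,p,s)[0]-P)/1000,(r.inv()*fk(q,p,s)[1]).as_rotvec(),.003*(np.array(q)-q0)]
    best=None
    for k in range(4):
        q=np.clip(q0+(0 if k==0 else 1)*np.random.default_rng(k).normal(0,.5,7),lo+.01,hi-.01)
        o=least_squares(f,q,bounds=(lo,hi)); e=np.linalg.norm(f(o.x)[:6])
        if best is None or e<best[0]-.003: best=(e,o.x)
    return best
E
python3 - <<'E'
from kin import *
_,s,p=pickle.load(open('k.pkl','rb'))
q0=np.array([.0,.18,-.28,1.6,.05,1.37,.3])
for c in (250,350,450):
  pp=p.copy(); pp[4]=p[4]-p[7]+c; pp[7]=c
  for yaw in (172.8,-7.2):
    for t0 in (-30,-15,0):
      o=[]
      q=q0.copy(); q[6]=1 if yaw>90 else -2
      for th,tl in((0,t0),(25,t0+25),(50,t0+50)):
        e,qq=ik(*lidpose(th,tl,yaw),pp,s,q); q=qq; o.append((round(e,3),round(float(np.min(np.minimum(qq-lo,hi-qq))),2)))
      print(c,yaw,t0,o,np.round(q,2))
E
```

```text
250 172.8 -30 [(np.float64(0.0), 0.53), (np.float64(0.0), 0.65), (np.float64(0.0), 0.38)] [-0.31  0.   -0.46  1.88  0.3   1.03  0.56]
250 172.8 -15 [(np.float64(0.0), 0.75), (np.float64(0.0), 0.54), (np.float64(0.0), 0.32)] [-0.35 -0.06 -0.5   1.99  0.58  0.88  0.29]
250 172.8 0 [(np.float64(0.0), 0.68), (np.float64(0.0), 0.47), (np.float64(0.0), 0.29)] [-0.4  -0.08 -0.54  2.11  0.99  0.83 -0.1 ]
250 -7.2 -30 [(np.float64(0.0), 0.42), (np.float64(0.0), 0.32), (np.float64(0.0), 0.07)] [-0.33  0.   -0.43  1.88  0.3   1.03 -2.58]
250 -7.2 -15 [(np.float64(0.0), 0.38), (np.float64(0.0), 0.2), (np.float64(0.003), 0.0)] [ 0.56 -0.21 -1.3   1.98  0.33  0.82 -2.65]
250 -7.2 0 [(np.float64(0.0), 0.29), (np.float64(0.0), 0.0), (np.float64(0.048), 0.0)] [ 0.62 -0.38 -1.26  2.05  0.35  0.6  -2.65]
350 172.8 -30 [(np.float64(0.0), 0.5), (np.float64(0.0), 0.66), (np.float64(0.0), 0.33)] [-0.32 -0.05 -0.48  1.93  0.28  1.03  0.52]
350 172.8 -15 [(np.float64(0.0), 0.73), (np.float64(0.0), 0.52), (np.float64(0.0), 0.25)] [-0.36 -0.13 -0.58  2.08  0.57  0.9   0.2 ]
350 172.8 0 [(np.float64(0.0), 0.68)
[... 590 characters left out ...]
-0.09 -0.51  1.98  0.27  1.04  0.48]
450 172.8 -15 [(np.float64(0.0), 0.72), (np.float64(0.0), 0.49), (np.float64(0.0), 0.19)] [-0.37 -0.19 -0.67  2.15  0.54  0.91  0.11]
450 172.8 0 [(np.float64(0.0), 0.68), (np.float64(0.0), 0.36), (np.float64(0.0), 0.1)] [-0.49 -0.14 -0.81  2.3   0.97  0.97 -0.44]
450 -7.2 -30 [(np.float64(0.0), 0.46), (np.float64(0.0), 0.34), (np.float64(0.0), 0.0)] [-0.22 -0.1  -0.63  1.98  0.25  1.03 -2.65]
450 -7.2 -15 [(np.float64(0.0), 0.41), (np.float64(0.0), 0.17), (np.float64(0.024), 0.0)] [ 0.29 -0.38 -1.12  2.12  0.17  0.82 -2.65]
450 -7.2 0 [(np.float64(0.0), 0.29), (np.float64(0.013), 0.0), (np.float64(0.164), 0.0)] [ 0.31 -0.38 -1.03  2.17  0.35  0.62 -2.65]
```

Yaw 172.8° with tilt running from -20° to +30° has ample joint margin. Moving towards the box.

```bash
python3 - <<'E'
from kin import *
a=([510,-60,265],down(125)); go(*a)
b=([520,175,265],down(172.8)); go(*b,base=(np.array(a[0],float),a[1]))
P,r=lidpose(0,-20,172.8,up=80); print(P); go(P,r,base=(np.array(b[0],float),b[1]))
E
```

```text
shift [0.912, -0.291, -0.046] turn [-0.0001, -0.0001, -0.3226]
shift [0.747, 0.572, 0.0] turn [0.0, 0.0, -0.2656]
[547.60925655 273.8260268  192.77848346]
shift [-0.06, 0.406, 0.289] turn [-0.0, 0.1111, 0.0]
```

Emit:
{"method": "jog_arm", "body": {"motion": [[0.7,[0.912,-0.291,-0.046],[0,0,-0.3226]],[0.7,[0.912,-0.291,-0.046],[0,0,-0.3226]],[0.7,[0.912,-0.291,-0.046],[0,0,-0.3226]],[0.7,[0.912,-0.291,-0.046],[0,0,-0.3226]],[0.7,[0.912,-0.291,-0.046],[0,0,-0.3226]],[0.7,[0.912,-0.291,-0.046],[0,0,-0.3226]],[0.7,[0.912,-0.291,-0.046],[0,0,-0.3226]]]}}

```text
time: 11.72
ee_pos: [509.5, -60.0, 263.7]
ee_rot: [-0.001, 0.462, 0.887, -0.0]
contact_force: [0.8, -0.3, -0.2]
gripper_width: 0.705
grasp_force: 0.0
```

Emit:
{"method": "jog_arm", "body": {"motion": [[0.7,[0.747,0.572,0],[0,0,-0.2656]],[0.7,[0.747,0.572,0],[0,0,-0.2656]],[0.7,[0.747,0.572,0],[0,0,-0.2656]],[0.7,[0.747,0.572,0],[0,0,-0.2656]],[0.7,[0.747,0.572,0],[0,0,-0.2656]],[0.7,[0.747,0.572,0],[0,0,-0.2656]]]}}

```text
time: 12.48
ee_pos: [520.0, 174.9, 264.3]
ee_rot: [-0.001, 0.064, 0.998, -0.0]
contact_force: [0.8, 0.4, 1.0]
gripper_width: 0.705
grasp_force: 0.0
```

Emit:
{"method": "jog_arm", "body": {"motion": [[0.7,[-0.06,0.406,0],[0,0.11,0]],[0.7,[-0.06,0.406,0.1],[0,0.11,0]],[0.7,[-0.06,0.406,0.2],[0,0.11,0]],[0.7,[-0.06,0.406,0.2],[0,0.11,0]],[0.7,[-0.06,0.406,0.2],[0,0.11,0]]]}}

```text
time: 13.1
ee_pos: [548.1, 273.2, 217.2]
ee_rot: [-0.17, 0.063, 0.983, 0.011]
contact_force: [-1.2, 0.3, 0.3]
gripper_width: 0.699
grasp_force: 0.0
```

```bash
python3 - <<'E'
from kin import *
st(); im=cam('wrist'); W=cloud(im); save(im,'j.png'); H=W[...,2]
np.savez('w2.npz',W=W)
m=(H>102)&(H<117); print('lid',m.sum(),cv2.minAreaRect(W[m][:,:2].astype(np.float32)))
m=(H>118)&(H<150)&(np.hypot(W[...,0]-525,W[...,1]-277)<40); print('tab',m.sum(), np.nanmean(W[m],0), cv2.minAreaRect(W[m][:,:2].astype(np.float32)),W[m][:,2].max())
print([(np.round(d['at']).tolist(),round(d['score'],2)) for d in ctrl.find_in('lid_tab','wrist')])
E
```

```text
t 13.1 p [548.1 273.2 217.2] yaw 172.7 z [-0.334  0.043 -0.942] q [0.059, 0.604, -0.77, 1.269, 0.165, 1.666, 0.772] F [-1.2  0.3  0.3] w 0.699 g 0.0
lid 37218 ((460.7970275878906, 286.6568603515625), (184.6327667236328, 169.14341735839844), 82.65682220458984)
tab 527 [525.4527908  278.56588169 145.56303717] ((525.4212646484375, 278.6178894042969), (22.55544662475586, 13.20933723449707), 82.65389251708984) 148.41656120940496
[([469.0, 286.0, 110.0], 0.93)]
```

View pics/j.png

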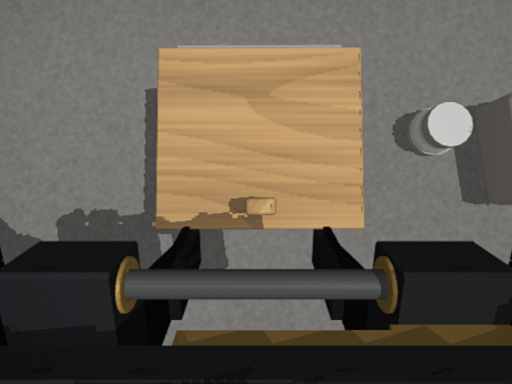

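The picture shows the closed lid with its tab at (261,205), between the finger lines, and the cream tin at (448,125), clear of the gripper. Tab at about (525.3, 277.6), box yaw -7.35°. Descending onto the tab.

```bash
sed -i 's/^hc,bx=.*/hc,bx=np.array([381.,296.,100.]),-7.35/' kin.py; python3 - <<'E'
from kin import *
for u in (40,0):
    P,r=lidpose(0,-20,172.65,up=u); print(P); go(P,r)
E
```

```text
[534.98485588 276.1374874  155.19077862]
shift [-0.033, 0.004, 0.256] turn [0.0001, 0.0026, 0.0005]
[521.41646286 277.88767495 117.60307379]
shift [-0.032, 0.004, 0.416] turn [0.0001, 0.0026, 0.0005]
```

Emit:
{"method": "jog_arm", "body": {"motion": [[0.7,[-0.032,0.004,0.1],[0,0.0026,0]],[0.7,[-0.032,0.004,0.2],[0,0.0026,0]],[0.7,[-0.032,0.004,0.3],[0,0.0026,0]],[0.7,[-0.032,0.004,0.37],[0,0.0026,0]],[0.7,[-0.032,0.004,0.41],[0,0.0026,0]],[0.7,[-0.032,0.004,0.416],[0,0.0026,0]],[0.7,[-0.032,0.004,0.416],[0,0.0026,0]]]}}

```text
time: 14.08
ee_pos: [521.0, 278.4, 115.5]
ee_rot: [-0.175, 0.062, 0.983, 0.011]
contact_force: [-0.1, -0.6, 0.2]
gripper_width: 0.698
grasp_force: 0.0
```

```bash
python3 -c "
from h import *
st()"
```

```text
t 14.07 p [521.  278.4 115.5] yaw 172.8 z [-0.343  0.044 -0.938] q [0.07, 0.641, -0.763, 1.444, 0.184, 1.474, 0.761] F [-0.1 -0.6  0.2] w 0.698 g 0.0
```

Emit:
{"method": "jog_arm", "body": {"motion": [[0.1,[0,0,-0.006],[0,0,0]],[0.1,[0,0,-0.006],[0,0,0]],[0.1,[0,0,-0.006],[0,0,0]],[0.1,[0,0,-0.006],[0,0,0]],[0.1,[0,0,-0.006],[0,0,0]],[0.1,[0,0,-0.006],[0,0,0]],[0.1,[0,0,-0.006],[0,0,0]]]}}

```text
time: 14.95
ee_pos: [521.2, 279.8, 116.4]
ee_rot: [-0.175, 0.061, 0.983, 0.012]
contact_force: [2.1, 6.1, -2.2]
gripper_width: 0.268
grasp_force: 30.0
```

```bash
python3 -c "
from kin import *
st()
P0,Q0,_=pose()
ey=np.cross([0,0,1],[np.cos(np.radians(bx)),np.sin(np.radians(bx)),0])
for th in (4,8,12,16,20,25,30,34,38,42,46,50):
    r=R.from_rotvec(-np.radians(th)*ey); print(th,end=' '); go(hc+r.apply(P0-hc),r*Q0)
"
```

```text
t 14.95 p [521.2 279.8 116.4] yaw 172.9 z [-0.343  0.046 -0.938] q [0.069, 0.641, -0.764, 1.442, 0.183, 1.475, 0.761] F [ 2.1  6.1 -2.2] w 0.268 g 30.0
4 shift [0.019, 0.0, -0.035] turn [0.0001, -0.0222, -0.0]
8 shift [0.041, 0.0, -0.068] turn [0.0002, -0.0444, -0.0001]
12 shift [0.064, 0.0, -0.1] turn [0.0003, -0.0667, -0.0001]
16 shift [0.09, 0.001, -0.13] turn [0.0003, -0.0889, -0.0001]
20 shift [0.118, 0.001, -0.158] turn [0.0004, -0.1111, -0.0002]
25 shift [0.156, 0.001, -0.19] turn [0.0005, -0.1389, -0.0002]
30 shift [0.196, 0.001, -0.219] turn [0.0007, -0.1667, -0.0003]
34 shift [0.23, 0.001, -0.24] turn [0.0007, -0.1889, -0.0003]
38 shift [0.265, 0.001, -0.258] turn [0.0008, -0.2111, -0.0003]
42 shift [0.302, 0.002, -0.273] turn [0.0009, -0.2333, -0.0004]
46 shift [0.339, 0.002, -0.286] turn [0.001, -0.2556, -0.0004]
50 shift [0.378, 0.002, -0.297] turn [0.0011, -0.2778, -0.0004]
```

Gripped: 0.268 of 87 mm is 23.3 mm, matching the 24 mm tab. Lifting along the arc.

Emit:
{"method": "jog_arm", "body": {"motion": [[0.1,[0.019,0.004,-0.035],[0,-0.0222,0]],[0.1,[0.041,0.004,-0.068],[0,-0.0444,0]],[0.1,[0.064,0.004,-0.1],[0,-0.0667,0]],[0.1,[0.09,0.004,-0.13],[0,-0.0889,0]],[0.1,[0.118,0.004,-0.158],[0,-0.1111,0]],[0.1,[0.118,0.004,-0.158],[0,-0.1111,0]]]}}

```text
time: 15.7
ee_pos: [506.5, 281.6, 164.4]
ee_rot: [-0.001, 0.062, 0.998, 0.0]
contact_force: [0.3, 2.9, -3.1]
gripper_width: 0.272
grasp_force: 30.0
```

```bash
cat >> kin.py <<'E'
def steps(th0,ths):
    P0,Q0,_=pose(); ey=np.cross([0,0,1],[np.cos(np.radians(bx)),np.sin(np.radians(bx)),0])
    for th in ths:
        r=R.from_rotvec(-np.radians(th-th0)*ey); print(th,end=' '); go(hc+r.apply(P0-hc),r*Q0)
def ang():
    P,Q,_=pose(); ex=np.array([np.cos(np.radians(bx)),np.sin(np.radians(bx)),0]); d=P-hc
    a=np.degrees(np.arctan2(d[2],d@ex)); P0=np.array([521.2,279.8,116.4])-hc
    print('TCP arc deg',a-np.degrees(np.arctan2(P0[2],P0@ex)),'radius',np.hypot(d[2],d@ex),np.hypot(P0[2],P0@ex),'tilt',np.degrees(np.arcsin(Q.as_matrix()[:,2]@ex)))
def lidang(name):
    W=cloud(cam(name)); ex=np.array([np.cos(np.radians(bx)),np.sin(np.radians(bx)),0]); ey=np.cross([0,0,1],ex)
    d=W-hc; x,y,z=d@ex,d@ey,d[...,2]
    for s,(y0,y1) in (('+y',(40,88)),('-y',(-88,-40))):
        m=(np.hypot(x,z)<160)&(np.hypot(x,z)>20)&(y>y0)&(y<y1)&(z>8)&(x>-20)
        if m.sum()>50:
            X,Z=x[m],z[m]; A=np.degrees(np.arctan2(Z,X)); k=np.abs(A-np.median(A))<6
            for _ in range(4):
                c=np.polyfit(X[k],Z[k],1); k=np.abs((Z-np.polyval(c,X))*np.cos(np.arctan(c[0])))<3
            print(name,s,m.sum(),k.sum(),'slope deg',round(np.degrees(np.arctan(c[0])),1),'offset',round(c[1]*np.cos(np.arctan(c[0])),1))
E
python3 - <<'E'
from kin import *
st(); ang(); lidang('wrist'); steps(20,(25,30,34,38,42,46,50))
E
```

```text
t 15.7 p [506.5 281.6 164.4] yaw 172.9 z [-0.002  0.001 -1.   ] q [0.088, 0.334, -0.811, 1.683, 0.252, 1.236, 0.668] F [ 0.3  2.9 -3.1] w 0.272 g 30.0
TCP arc deg 20.392996892487425 radius 141.83362111130063 142.0702190438796 tilt -0.13474637482582305
wrist +y 16944 16944 slope deg 20.7 offset 9.9
wrist -y 17051 17051 slope deg 20.7 offset 9.7
25 shift [0.024, 0.0, -0.043] turn [0.0001, -0.0278, -0.0]
30 shift [0.052, 0.0, -0.084] turn [0.0002, -0.0556, -0.0]
34 shift [0.077, 0.0, -0.115] turn [0.0003, -0.0778, -0.0001]
38 shift [0.104, 0.001, -0.144] turn [0.0004, -0.1, -0.0001]
42 shift [0.133, 0.001, -0.171] turn [0.0005, -0.1222, -0.0001]
46 shift [0.164, 0.001, -0.196] turn [0.0005, -0.1444, -0.0001]
50 shift [0.197, 0.001, -0.218] turn [0.0006, -0.1667, -0.0001]
```

The measured lid angle is 20.7° with low forces, so I continue the arc.

Emit:
{"method": "jog_arm", "body": {"motion": [[0.1,[0.024,0.001,-0.043],[0,-0.0278,0]],[0.1,[0.052,0.001,-0.084],[0,-0.0556,0]],[0.1,[0.077,0.001,-0.115],[0,-0.0778,0]],[0.1,[0.104,0.001,-0.144],[0,-0.1,0]],[0.1,[0.133,0.001,-0.171],[0,-0.1222,0]],[0.1,[0.164,0.001,-0.196],[0,-0.1444,0]],[0.1,[0.195,0.001,-0.217],[0,-0.165,0]],[0.1,[0.195,0.001,-0.217],[0,-0.165,0]]]}}

```text
time: 16.75
ee_pos: [458.6, 287.7, 217.8]
ee_rot: [0.253, 0.06, 0.965, -0.016]
contact_force: [1.4, 3.7, -3.6]
gripper_width: 0.27
grasp_force: 30.0
```

```bash
python3 - <<'E'
from kin import *
st(); ang(); lidang('wrist'); lidang('side'); lidang('top')
im=cam('top'); cv2.imwrite('pics/k.png',cv2.resize(im['pixels'],(800,600))[:,:,::-1])
W=cloud(im); H=W[...,2]; m=(np.hypot(W[...,0]-488,W[...,1]+298)<120)&(H>111)&(H<124); print('bar',m.sum(),np.nanmedian(W[m],0),cv2.minAreaRect(W[m][:,:2].astype(np.float32)))
E
```

```text
t 16.75 p [458.6 287.7 217.8] yaw 172.9 z [ 0.487 -0.061 -0.871] q [0.03, -0.105, -0.903, 2.028, 0.434, 0.938, 0.348] F [ 1.4  3.7 -3.6] w 0.27 g 30.0
TCP arc deg 49.857168388338344 radius 141.2867546035401 142.0702190438796 tilt 29.399627917433904
wrist +y 16920 16920 slope deg 50.3 offset 9.4
wrist -y 16972 16972 slope deg 50.4 offset 9.0
side +y 1249 1232 slope deg 50.1 offset 9.1
side -y 838 814 slope deg 50.1 offset 8.9
top +y 89 88 slope deg 48.2 offset 12.9
top -y 408 404 slope deg 49.9 offset 8.3
bar 566 [ 484.872597   -301.56725984  117.42445909] ((488.61993408203125, -299.3895568847656), (219.033203125, 41.585086822509766), 66.34259796142578)
```

View pics/k.png

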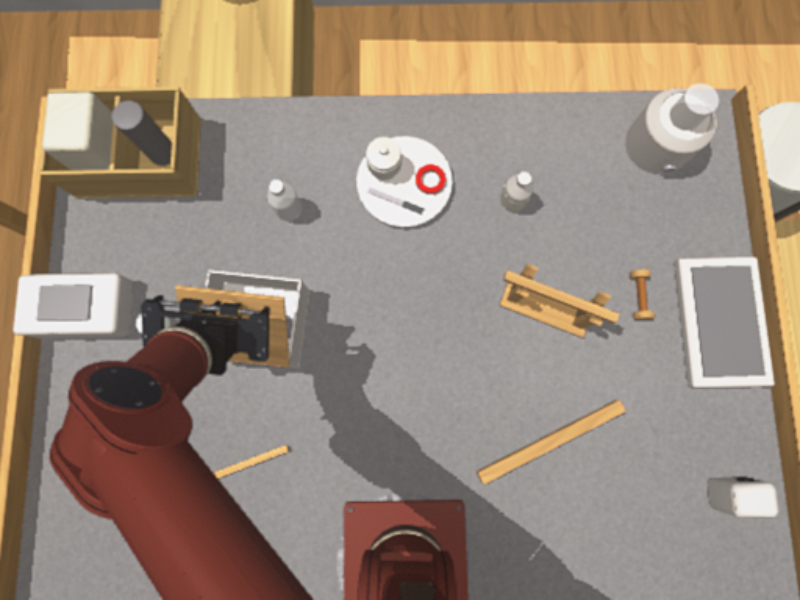

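The bar rests across both forks at (560,297). The lid is held open at about 50°, measured from both the wrist and side views, and everything else is where it was. I let the arm settle briefly, then hand in.

Emit:
{"method": "jog_arm", "body": {"motion": [[0.1,[0,0,0],[0,0,0]],[0.1,[0,0,0],[0,0,0]],[0.1,[0,0,0],[0,0,0]],[0.1,[0,0,0],[0,0,0]]]}}

```text
time: 17.45
ee_pos: [459.0, 287.6, 217.5]
ee_rot: [0.253, 0.061, 0.965, -0.016]
contact_force: [0.0, 4.6, -4.8]
gripper_width: 0.272
grasp_force: 30.0
```

```bash
python3 - <<'E'
from kin import *
st(); lidang('side'); print(np.abs(ctrl.get_state()['qd']).max()); print(ctrl.finish_job())
E
```

```text
t 17.45 p [459.  287.6 217.5] yaw 172.8 z [ 0.486 -0.061 -0.872] q [0.03, -0.104, -0.902, 2.028, 0.434, 0.937, 0.347] F [ 0.   4.6 -4.8] w 0.272 g 30.0
side +y 1236 1215 slope deg 50.2 offset 9.1
side -y 835 821 slope deg 50.0 offset 9.0
0.001875392805014161
the job is handed in; nothing more can be done
None
```

The job is handed in at 17.5 s: the bar rests level and centred in both forks, released, and the gripper is holding the lid motionless at about 50°.

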